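Find and open the loose hatch in the gauge shelf

ROBOT

A 6-joint arm with a two-finger parallel gripper is mounted at the origin on the work surface. World frame = base frame: x ahead of the robot, y to its left, z up, the work surface at z = 0. Lengths are in m, angles in rad, forces in N, time in s.
With the tool pointing down it reaches from about 0.425 to 0.95 m from the base axis. Payload 3.5 kg.
Tool frame: the origin (TCP) lies midway between the tips of the shut fingers; the grasp point (between the pads) lies 19 mm behind it; z points along the fingers, y is the line along which they close (so a half turn about z gives the same grasp; the last joint's range is limited). The gripper opens to 85 mm and grips with 20 to 120 N. Pads are 22 mm wide; open, the fingers measure 114 mm over their backs; the gripper's body (76 mm by 85 mm) begins 54 mm behind the grasp point. The pads swing forward as they close: fully open they stand 13 mm farther back than shut.
Start: joints at [-1.332, 0.286, 1.577, -0, 1.279, -0.15], TCP at [0.256, -0.625, 0.2] pointing down, gripper open.
Joint ranges: [-2.77, 2.77], [-0.9, 2.22], [0.21, 2.48], [-1.53, 4.67], [0.24, 2.81], [-2.84, 2.84]. Speed limits (rad/s): [2.79, 2.79, 3.14, 3.14, 3.14, 3.14].

INTERFACE

Orientations are given as a unit quaternion [x, y, z, w].
In Python, from plant import ctrl, cams, order gives the robot as it stands.
- The arm moves only by the tool move_arm, never from a script. Its argument "plan" is one flat list of numbers, 7 for each row, row after row: the shift along the world's x, y, z in mm, then the turn, a rotation vector about the world's x, y, z in degrees, then the finger opening in mm, from 0 to 85.4. A call has 1 to 12 rows; each row shifts and turns the commanded pose from where the row before left it; what a row does not reach is not made up. A row lasts 1/10 s, in which the tool goes at most 50 mm and 8.59 degrees, less where a joint would pass 70% of its speed; a pose out of reach is approached as far as the arm can. A call is refused whole if a number of a shift passes 50 or a number of a turn 8.59, either way. A call with a gripper value outside its range is refused whole. The fingers move at their own pace and stop on an object; "newtons" is the grip in N (left out, the last holds). Time passes only in rows, so rows that do not move let the fingers close. It gives the time, the measured TCP pose, the force, the opening and the grip force at its end, in the units of the state.
- ctrl.get_state(): the state, without advancing time (a new reading comes with each control period).
- cams.read_camera(name): name is "side" or "top" or "wrist"; returns a dict with "color" (480x640x3 uint8, red, green, blue), "fov_y" (degrees; the focal length in pixels is half the picture's height over the tangent of half this angle, whatever the lens; pixels are square), "cx", "cy" (the principal point, pixels), "origin" and "orientation" of the camera in the world; the wrist camera has in their place "T_tool_cam" (4x4, takes a point from camera to tool coordinates, whose origin is the TCP and whose axes are the flange's). Camera axes: x right, y up, looking along -z (the intrinsics and any distortion apply to the point x, -y, -z); pixel columns grow to the right and rows downward; lengths in m; the calibration is good to about 2 mm. A picture is of the moment at which its call begins: read the wrist's pose just before it. There is no depth.
- order.sign_off(): hands the job in; it is judged then, once.
The state is a dict: "time": time; "qpos": joint angles; "dq": joint speeds; "joint_efforts": joint torques, N m; "eef_pos": TCP position; "tcp_rot": TCP orientation; "contact_force": force on the tool from outside, world axes, zero at the start; "wrist_torque": the same for the moment, N m; "opening": opening from 0.0 (shut) to 1.0 (fully open); "finger_force": force on a finger pad.
Only numpy, scipy, OpenCV 4.12 (cv2) and the standard library are available. Lean on these libraries where they do the work, as an engineer would, in place of code of your own. Each camera call takes 0.05 s, during which the arm holds its last target. There are 200 camera calls.

TASK

One of the four identical teak hatches in the instrument shelf is free to turn and the other three are blocked from below. Press with a fingertip on the brass mark of each hatch until you find the one that rocks, press its far end down so that its near edge rises out of the shelf, then push that raised edge up and away from you until the hatch stands open, nearly upright. Leave it open and the other hatches shut, and leave the bowl, measuring cylinder, weight and scoop where they are.

Things in the scene. Friction and masses are not known exactly. Their poses are not given: they have to be found in the camera images.
- deck: Teak shelf: fixed raised hollow deck 260 (x) by 620 (y) mm, top 110 mm above its origin, which lies on the bench under the middle of the row, on the pivot line; x to the far side, y left. Hatches centred at y 141, 47, -47, -141 mm, 14 mm strips between; plain strip before them 58 mm wide, behind 98. Funnel (94 mm wide, brim 40 mm above shelf top) at x 90, y 262 mm. Under the free hatch 85 mm of empty depth.
- hatch_1 (a joint): Turn of the leftmost (+y) hatch (rad): 0 level and shut; grows as its far end sinks and near edge rises; stop at 1.4. All four hatches alike: dark teak board 100 (x) by 76 (y) by 10 mm thick, top flush with the shelf. Pivot line along deck y at mid thickness, between brass pin heads: 50 mm of board on either side.
- hatch_1_press (a point): Brass mark (12 mm disc) on top of the leftmost (+y) hatch, on its far half, 32 mm beyond the pivot, midway across its width; the place to press. Moves with the hatch.
- hatch_1_edge (a point): Middle of the top of the near edge of the leftmost (+y) hatch, 50 mm on the near side of the pivot; it rises when the far end is pressed down, on a 50 mm arc about the pivot (waxed, slippery board; press the far end at least 15 mm down first, as a level push jams the edge while it is low). Moves with the hatch.
- hatch_2 (a joint): Turn of the second from left hatch (rad): 0 level and shut; grows as its far end sinks and near edge rises; stop at 1.4. Three hatches are blocked from below beyond the pivot and give under 0.05 rad. The free one turns under about 3 N on its brass mark and stays at any angle by pivot friction. Which is free changes and cannot be seen.
- hatch_2_press (a point): Brass mark (12 mm disc) on top of the second from left hatch, on its far half, 32 mm beyond the pivot, midway across its width; the place to press. Moves with the hatch.
- hatch_2_edge (a point): Middle of the top of the near edge of the second from left hatch, 50 mm on the near side of the pivot; it rises when the far end is pressed down, on a 50 mm arc about the pivot (waxed, slippery board; press the far end at least 15 mm down first, as a level push jams the edge while it is low). Moves with the hatch.
- hatch_3 (a joint): Turn of the third from left hatch (rad): 0 level and shut; grows as its far end sinks and near edge rises; stop at 1.4. Same as the others.
- hatch_3_press (a point): Brass mark (12 mm disc) on top of the third from left hatch, on its far half, 32 mm beyond the pivot, midway across its width; the place to press. Moves with the hatch.
- hatch_3_edge (a point): Middle of the top of the near edge of the third from left hatch, 50 mm on the near side of the pivot; it rises when the far end is pressed down, on a 50 mm arc about the pivot (waxed, slippery board; press the far end at least 15 mm down first, as a level push jams the edge while it is low). Moves with the hatch.
- hatch_4 (a joint): Turn of the rightmost (-y) hatch (rad): 0 level and shut; grows as its far end sinks and near edge rises; stop at 1.4. Same as the others.
- hatch_4_press (a point): Brass mark (12 mm disc) on top of the rightmost (-y) hatch, on its far half, 32 mm beyond the pivot, midway across its width; the place to press. Moves with the hatch.
- hatch_4_edge (a point): Middle of the top of the near edge of the rightmost (-y) hatch, 50 mm on the near side of the pivot; it rises when the far end is pressed down, on a 50 mm arc about the pivot (waxed, slippery board; press the far end at least 15 mm down first, as a level push jams the edge while it is low). Moves with the hatch.
- bowl: Brass gauge bowl, 90 mm wide at the rim, 40 mm high, standing on the shelf's far strip. Origin at the centre of its underside.
- cylinder: Aluminium measuring cylinder, 50 mm diameter, 140 mm high, standing on the shelf's right end. Origin at the centre of its underside.
- weight: Rusty steel weight with a knob, 52 mm diameter, 66 mm high, 0.6 kg, standing on the shelf's right end. Origin at the centre of its underside.
- scoop: Green plastic scoop, pan 75 x 50 mm, 25 mm high, handle 70 mm long towards its -x, lying on the shelf's far strip. Origin under the middle of its pan.

How it is judged:
On the way, in this order (a step that is already met when the one before it is completed fails the run):
1. the free hatch has been rocked: pressed so that its near edge stands out of the shelf (over 0.2 rad) (value of joint any of hatch_1, hatch_2, hatch_3, hatch_4 above 0.2 rad), for 0.1 s.
2. the hatch has been pushed open, past 1.1 rad (value of joint any of hatch_1, hatch_2, hatch_3, hatch_4 above 1.1 rad), for 0.2 s.
At the end, for the whole second after the job is handed in: Exactly one hatch stands open by more than 1.1 rad (63 degrees) and is at rest; the other three are within 0.1 rad of shut (((value of joint hatch_1 above 1.1 rad and velocity of joint hatch_1 between -0.05 and 0.05 rad/s and value of joint each of hatch_2, hatch_3, hatch_4 below 0.1 rad) or (value of joint hatch_2 above 1.1 rad and velocity of joint hatch_2 between -0.05 and 0.05 rad/s and value of joint each of hatch_1, hatch_3, hatch_4 below 0.1 rad) or (value of joint hatch_3 above 1.1 rad and velocity of joint hatch_3 between -0.05 and 0.05 rad/s and value of joint each of hatch_1, hatch_2, hatch_4 below 0.1 rad) or (value of joint hatch_4 above 1.1 rad and velocity of joint hatch_4 between -0.05 and 0.05 rad/s and value of joint each of hatch_1, hatch_2, hatch_3 below 0.1 rad))); the robot touches nothing.
It fails at once if a bystander (bowl, measuring cylinder, weight, scoop) shifted, lifted or knocked over: moved more than 20 mm (distance of any of bowl, cylinder, weight, scoop from where it was at the start of the episode above 0.02 m).
It also fails if it takes over 54 s, if anything falls off the work surface, if the arm or the gripper's body presses on something with over 40 N, if the wrist force passes 120 N, or if a joint passes its speed limit or range.

## Working session

There is one attempt and no reset: what is moved stays moved. The work goes in short steps, Python scripts to look and compute and a tool call to move; the robot and the scene stay as the last step left them, time stands still between calls to the robot, and variables do not carry over. Pictures are saved under pics/ and viewed, at most 10 in all, crops included, and the job is handed in when it is done.

Besides the shell and the picture viewer there is one more tool, called after "Request:" as a command line: name --argument value ..., lists and objects as JSON in quotes. move_arm: Moves the arm, as the interface text tells. Its arguments: {"type":"object","properties":{"plan":{"type":"array","items":{"type":"number"}},"newtons":{"type":"number"}},"required":["plan"]}

```bash
mkdir -p pics; ls; python3 - <<'E'
from plant import ctrl,cams
import cv2
print(ctrl.get_state())
for n in("top","side"):
    c=cams.read_camera(n); cv2.imwrite(f"pics/{n}0.png",c["color"][:,:,::-1]); print({k:v for k,v in c.items() if k!="color"})
E
```

```text
pics
{'time': 0.0, 'qpos': array([-1.33197219e+00,  2.87203137e-01,  1.57817857e+00, -1.14861257e-05,
        1.27860395e+00, -1.50022862e-01]), 'dq': array([ 0.0001525 ,  0.00045285,  0.00067908,  0.00034446,  0.00059404,
       -0.00085931]), 'joint_efforts': array([ 7.83209234e-04, -4.05972326e+01, -2.92629361e+01, -6.27047666e-05,
        5.78678344e-03, -8.12426691e-06]), 'eef_pos': array([ 0.25574214, -0.62388509,  0.19902144]), 'tcp_rot': array([ 9.81158190e-01,  1.93202419e-01, -5.86000640e-05, -1.19507489e-03]), 'contact_force': array([-0.43571866,  0.18483817, -0.23701649]), 'wrist_torque': array([-0.01076977, -0.00175947,  0.00308397]), 'finger_force': 0.0, 'opening': 1.0022888455220842}
{'fov_y': 57.770107108804204, 'cx': 320.94293076799454, 'cy': 239.70586819652743, 'origin': array([ 0.43141085, -0.03956247,  0.84071762]), 'orientation': array([-0.07887049,  0.08012096,  0.71866128, -0.68621137])}
{'fov_y': 42.092520872900074, 'cx': 317.66725417694994, 'cy': 236.0957813536018, 'origin': array([0.11430843, 0.72179695, 0.81911826]), 'orientation': array([-0.11191397,  0.41254286,  0.8664727 , -0.25789283])}
```

View pics/top0.png

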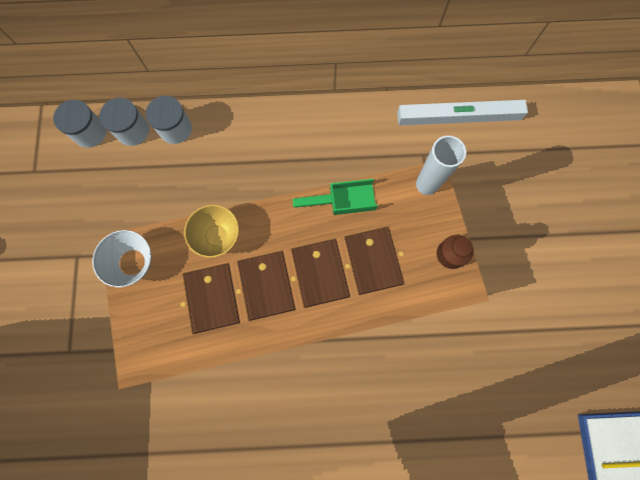

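View pics/side0.png

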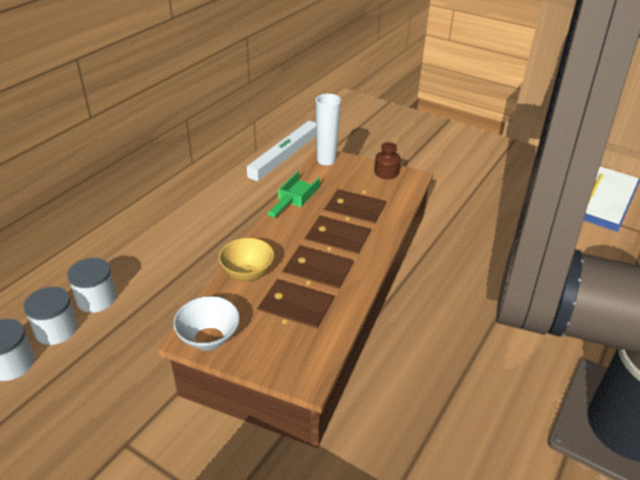

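The top view shows the brass marks near (208,280), (262,267), (316,254) and (369,242). The bowl is at (211,231), the scoop at (345,197), the cylinder base at about (428,188) and the weight at (455,251). Next I cast rays onto z=0.11.

```bash
cat > h.py <<'E'
import numpy as np, cv2
from scipy.spatial.transform import Rotation as R
from plant import ctrl,cams
def ray(c,u,v):
    f=240/np.tan(np.radians(c["fov_y"]/2))
    d=R.from_quat(c["orientation"]).apply([(u-c["cx"])/f,-(v-c["cy"])/f,-1]); return np.array(c["origin"]),d
def onplane(c,u,v,z):
    o,d=ray(c,u,v); return o+d*(z-o[2])/d[2]
def brass(img,u,v,r=7):
    h=cv2.cvtColor(img,cv2.COLOR_RGB2HSV)[v-r:v+r+1,u-r:u+r+1].astype(int)
    m=(h[...,2]>150)&(h[...,1]>90); y,x=np.nonzero(m); return u-r+x.mean(),v-r+y.mean(),m.sum()
E
python3 - <<'E'
from h import *
np.set_printoptions(precision=4,suppress=True)
G={"top":[(208,280),(262,267),(316,254),(369,242)],"side":[(279,296),(302,260),(323,233),(340,201)]}
for n in G:
    c=cams.read_camera(n); P=[]
    for u,v in G[n]:
        b=brass(c["color"],u,v); P.append(onplane(c,b[0],b[1],.11)); print(n,np.round(b,1),P[-1])
    print([np.linalg.norm(P[i+1]-P[i]) for i in range(3)])
    P=np.array(P); d=P[0]-P[3]; yaw=np.arctan2(-d[0],d[1]); print("yaw",np.degrees(yaw), "fwd",np.cos(yaw),np.sin(yaw))
    f=np.array([np.cos(yaw),np.sin(yaw),0]); print("origin",P.mean(0)-.032*f)
    if n=="top": 
        for nm,uv,z in(("pin",(183,304),.11),("pinR",(401,254),.11),("bowlrim",(211,231),.15),("scoop",(354,197),.12),("handle end",(295,203),.12),("cyltop",(449,152),.25),("weighttop",(459,244),.17)): print(nm,onplane(c,*uv,z))
E
```

```text
top [207.2 279.   44. ] [0.5397 0.1504 0.11  ]
top [262.  266.4  43. ] [0.557  0.0575 0.11  ]
top [315.9 253.9  43. ] [ 0.5744 -0.035   0.11  ]
top [369.  241.8  42. ] [ 0.5912 -0.1273  0.11  ]
[np.float64(0.0944555687263962), np.float64(0.09411925527395809), np.float64(0.09382005559153764)]
yaw 10.506297291416033 fwd 0.9832348723975637 0.18234359243293063
origin [0.5341 0.0056 0.11  ]
pin [0.4996 0.1902 0.11  ]
pinR [ 0.5674 -0.1803  0.11  ]
bowlrim [0.6127 0.1347 0.15  ]
scoop [ 0.6699 -0.1056  0.12  ]
handle end [ 0.6638 -0.0027  0.12  ]
cyltop [ 0.6892 -0.2364  0.25  ]
weighttop [ 0.568  -0.2614  0.17  ]
side [278.2 295.5  40. ] [0.5404 0.1491 0.11  ]
side [301.1 259.8  33. ] [0.5578 0.0572 0.11  ]
side [321.9 228.2  28. ] [ 0.5747 -0.036   0.11  ]
side [339.9 200.5  23. ] [ 0.5916 -0.1276  0.11  ]
[np.float64(0.09353880323499815), np.float64(0.09469896732852986), np.float64(0.09315422979110699)]
yaw 10.49311693168792 fwd 0.9832767928243085 0.18211740359762962
origin [0.5347 0.0048 0.11  ]
```

Request:
move_arm --plan '[0, 0, 40, 0, 0, -1, 0, 0, 0, 40, 0, 0, -1, 0, 26, 38, 0, 0, 0, -1, 0, 26, 38, 0, 0, 0, -1, 0, 26, 38, 0, 0, 0, -1, 0, 26, 38, 0, 0, 0, -1, 0, 26, 38, 0, 0, 0, -1, 0, 26, 38, 0, 0, 0, -1, 0, 26, 38, 0, 0, 0, -1, 0, 26, 38, 0, 0, 0, -1, 0, 26, 38, 0, 0, 0, -1, 0, 26, 38, 0, 0, 0, -0.8, 0]' --newtons 20

```text
time: 1.4
eef_pos: [0.5166, -0.2428, 0.2804]
tcp_rot: [0.996, 0.091, 0.0, 0.0]
contact_force: [0.9, -0.1, 0.1]
opening: 0.004
finger_force: 0.0
```

Request:
move_arm --plan '[26, 38, 0, 0, 0, 0, 0, 26, 38, -20, 0, 0, 0, 0, 23, 40, -20, 0, 0, 0, 0, 0, 0, -40, 0, 0, 0, 0, 0, 0, -40, 0, 0, 0, 0, 0, 0, -25, 0, 0, 0, 0, 0, 0, 0, 0, 0, 0, 0, 0, 0, 0, 0, 0, 0, 0]'

```text
time: 2.2
eef_pos: [0.5907, -0.129, 0.1359]
tcp_rot: [0.996, 0.091, -0.0, -0.0]
contact_force: [-0.1, 1.0, 0.3]
opening: -0.001
finger_force: 0.0
```

Request:
move_arm --plan '[0, 1, -15, 0, 0, 0, 0, 0, 0, -8, 0, 0, 0, 0, 0, 0, -2, 0, 0, 0, 0, 0, 0, -2, 0, 0, 0, 0, 0, 0, 0, 0, 0, 0, 0]'

```text
time: 2.7
eef_pos: [0.5907, -0.128, 0.1087]
tcp_rot: [0.996, 0.091, 0.0, 0.0]
contact_force: [-0.6, -0.2, -0.2]
opening: 0.001
finger_force: 0.0
```

Request:
move_arm --plan '[0, 0, -2, 0, 0, 0, 0, 0, 0, 0, 0, 0, 0, 0]'

```text
time: 2.9
eef_pos: [0.5907, -0.128, 0.1067]
tcp_rot: [0.996, 0.091, 0.0, 0.0]
contact_force: [0.1, 0.1, -0.3]
opening: -0.003
finger_force: 0.0
```

Request:
move_arm --plan '[0, 0, -2, 0, 0, 0, 0, 0, 0, 0, 0, 0, 0, 0]'

```text
time: 3.1
eef_pos: [0.5905, -0.1279, 0.1044]
tcp_rot: [0.996, 0.091, -0.0, -0.0]
contact_force: [0.3, -0.2, -0.6]
opening: 0.001
finger_force: 0.0
```

Request:
move_arm --plan '[0, 0, -2, 0, 0, 0, 0, 0, 0, 0, 0, 0, 0, 0]'

```text
time: 3.3
eef_pos: [0.5905, -0.1279, 0.1023]
tcp_rot: [0.996, 0.091, -0.0, -0.0]
contact_force: [-0.3, -0.1, 0.4]
opening: -0.003
finger_force: 0.0
```

```bash
python3 - <<'E'
from h import *
c=cams.read_camera("side"); cv2.imwrite("pics/s1.png",cv2.resize(c["color"][130:330,220:470,::-1],(750,600)))
E
```

```text
(no output)
```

View pics/s1.png

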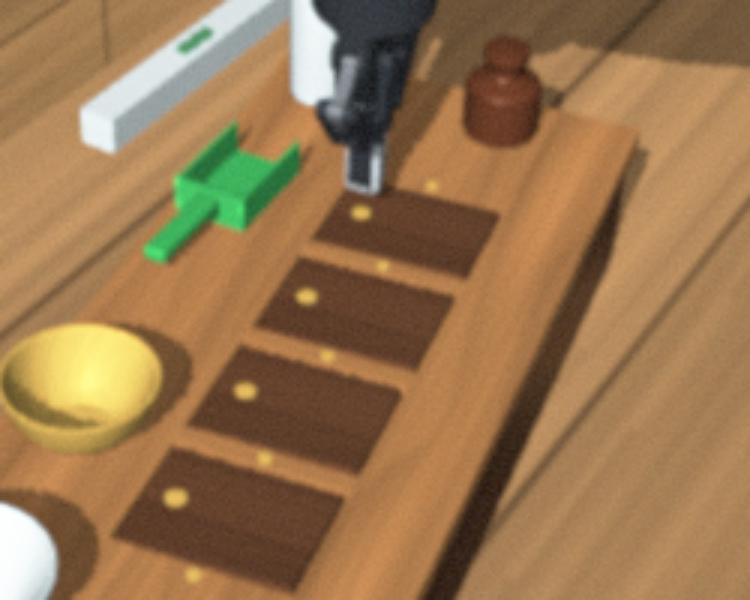

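The fingertip's lower end is at about (341,193) in the side picture, still visibly above and behind the mark at (340,201). I'll triangulate it against the reported TCP.

```bash
cat >> h.py <<'E'
def proj(c,p):
    f=240/np.tan(np.radians(c["fov_y"]/2)); q=R.from_quat(c["orientation"]).inv().apply(np.array(p)-c["origin"])
    return c["cx"]-f*q[0]/q[2], c["cy"]+f*q[1]/q[2]
E
python3 - <<'E'
from h import *
s=ctrl.get_state(); print(s["eef_pos"],s["contact_force"],s["joint_efforts"])
for n,(u,v) in (("side",(340,200)),("top",(369,242))):
    c=cams.read_camera(n); print(n,proj(c,s["eef_pos"]))
    try: print(brass(c["color"],u,v))
    except Exception as e: print(e)
    for k in range(-3,4): pass
    cv2.imwrite(f"pics/{n}2.png",cv2.resize(c["color"][v-50:v+50,u-60:u+60,::-1],(720,600),interpolation=cv2.INTER_CUBIC))
im=np.hstack([cv2.resize(cv2.imread(f"pics/{n}2.png"),(400,333)) for n in("side","top")]);cv2.imwrite("pics/both2.png",im)
E
```

```text
[ 0.5905441  -0.12790878  0.10241343] [-0.45898961  1.01563338 -0.81675518] [-4.37672817e-03 -3.58495295e+01 -2.67129189e+01 -2.04544876e-04
 -2.42330359e-03  1.28870717e-06]
side (np.float64(340.2729421758838), np.float64(203.76423022749657))
(np.float64(339.72), np.float64(200.2), np.int64(25))
top (np.float64(368.99293777935304), np.float64(243.15170286673177))
(np.float64(nan), np.float64(nan), np.int64(0))h.py:11: RuntimeWarning: Mean of empty slice.
  m=(h[...,2]>150)&(h[...,1]>90); y,x=np.nonzero(m); return u-r+x.mean(),v-r+y.mean(),m.sum()
  ret = ret.dtype.type(ret / rcount)
```

View pics/both2.png

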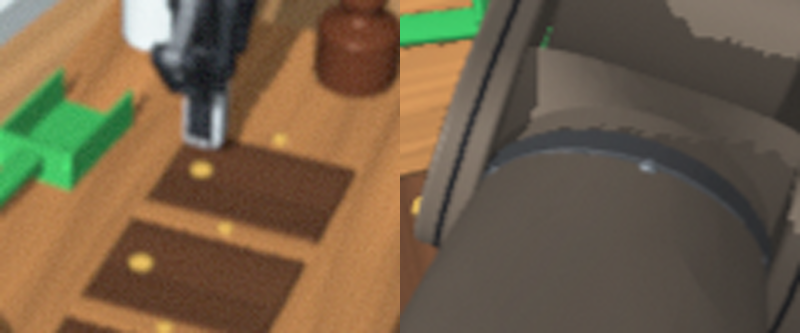

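The tip shows at about (341,194), while the reported TCP projects to (340,204), so there is a visible gap. I'll check with the wrist camera.

```bash
python3 - <<'E'
from h import *
s=ctrl.get_state(); c=cams.read_camera("wrist"); print(s["eef_pos"],{k:v for k,v in c.items() if k!="color"})
cv2.imwrite("pics/w1.png",c["color"][:,:,::-1])
T=np.array(c["T_tool_cam"]); Rt=R.from_quat(s["tcp_rot"]).as_matrix()
f=240/np.tan(np.radians(c["fov_y"]/2))
for p in [(.54,.1498,.11),(.5574,.0573,.11),(.5745,-.0355,.11),(.5914,-.1275,.11),tuple(s["eef_pos"])]:
    q=np.linalg.inv(T)@np.append(Rt.T@(np.array(p)-s["eef_pos"]),1)
    print(p,c["cx"]-f*q[0]/q[2],c["cy"]+f*q[1]/q[2],q)
E
```

```text
[ 0.59066882 -0.12800159  0.10261569] {'fov_y': 63.71933631860362, 'cx': 323.86199392106613, 'cy': 243.6579076845904, 'T_tool_cam': array([[-1.46241082e-04,  9.48135187e-01,  3.17867338e-01,
         8.10003323e-02],
       [ 9.99999978e-01,  1.86807977e-04, -9.71415876e-05,
        -1.05403485e-04],
       [-1.51483512e-04,  3.17867317e-01, -9.48135194e-01,
        -1.73650989e-01],
       [ 0.00000000e+00,  0.00000000e+00,  0.00000000e+00,
         1.00000000e+00]])}
(0.54, 0.1498, 0.11) -271.39031358773315 292.9052543025459 [-0.28229168 -0.023355   -0.18314236  1.        ]
(0.5574, 0.0573, 0.11) -73.10002211179699 292.30434415250016 [-0.18816987 -0.02305962 -0.18305978  1.        ]
(0.5745, -0.0355, 0.11) 125.99702516203726 292.3726750238915 [-0.09380755 -0.02309561 -0.18308833  1.        ]
(0.5914, -0.1275, 0.11) 323.2963337317168 292.53940954433125 [-2.68244356e-04 -2.31803249e-02 -1.83133072e-01  1.00000000e+00]
(np.float64(0.5906688194369617), np.float64(-0.128001588841544), np.float64(0.10261569015582767)) 324.04645987609575 287.47287120457077 [ 9.09437974e-05 -2.16012714e-02 -1.90391985e-01  1.00000000e+00]
```

View pics/w1.png

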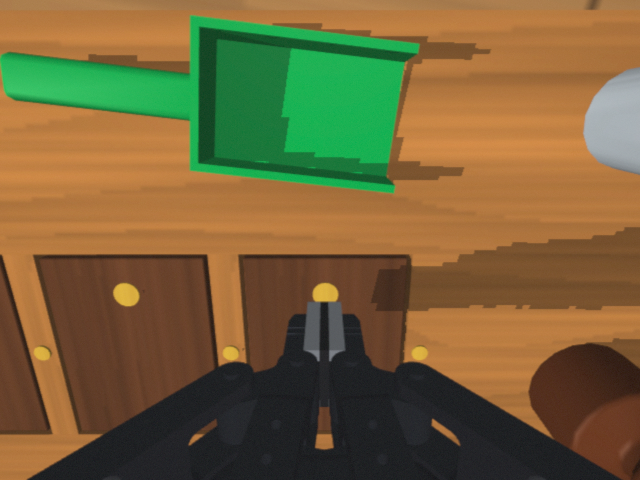

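The wrist view puts the mark at (325,294), right where z=0.11 predicts, so the lateral aim is good. The real fingertip front edge at (324,303) sits some 20–30 mm short of the reported TCP. I'll keep descending until it makes contact.

Request:
move_arm --plan '[0, 0, -4, 0, 0, 0, 0, 0, 0, -4, 0, 0, 0, 0, 0, 0, 0, 0, 0, 0, 0]'

```text
time: 3.8
eef_pos: [0.59, -0.1277, 0.0935]
tcp_rot: [0.996, 0.091, -0.001, -0.0]
contact_force: [-0.1, 0.4, -0.1]
opening: -0.0
finger_force: 0.0
```

Request:
move_arm --plan '[0, 0, -2, 0, 0, 0, 0, 0, 0, -2, 0, 0, 0, 0, 0, 0, 0, 0, 0, 0, 0]'

```text
time: 4.1
eef_pos: [0.5904, -0.1279, 0.0902]
tcp_rot: [0.996, 0.091, -0.0, -0.0]
contact_force: [0.3, -0.2, -0.2]
opening: 0.003
finger_force: 0.0
```

Request:
move_arm --plan '[0, 0, -2, 0, 0, 0, 0, 0, 0, 0, 0, 0, 0, 0]'

```text
time: 4.3
eef_pos: [0.5905, -0.1279, 0.0884]
tcp_rot: [0.996, 0.091, -0.0, -0.0]
contact_force: [0.8, 0.4, 0.5]
opening: 0.0
finger_force: 0.0
```

Request:
move_arm --plan '[0, 0, -2, 0, 0, 0, 0, 0, 0, 0, 0, 0, 0, 0]'

```text
time: 4.5
eef_pos: [0.5905, -0.1279, 0.0863]
tcp_rot: [0.996, 0.091, -0.0, -0.0]
contact_force: [0.0, -0.5, -0.8]
opening: 0.002
finger_force: 0.0
```

Request:
move_arm --plan '[0, 0, -2, 0, 0, 0, 0, 0, 0, 0, 0, 0, 0, 0]'

```text
time: 4.7
eef_pos: [0.5905, -0.1279, 0.0843]
tcp_rot: [0.996, 0.091, -0.0, -0.0]
contact_force: [0.2, -0.7, -0.4]
opening: 0.002
finger_force: 0.0
```

```bash
python3 - <<'E'
from h import *
v,u=200,340
a=cams.read_camera("side")["color"][v-50:v+50,u-60:u+60,::-1]; w=cams.read_camera("wrist")["color"][:,:,::-1]
cv2.imwrite("pics/b3.png",np.hstack([cv2.resize(a,(400,333)),cv2.resize(w[200:467,160:480],(400,333))]))
E
```

```text
(no output)
```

View pics/b3.png

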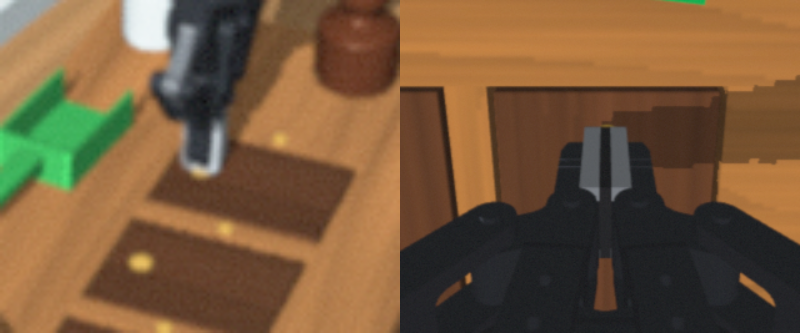

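The tip now sits just above the mark: its bottom is at about v=201 and the mark's edge is just visible below it. The hatch is still flush, so I continue in small steps.

Request:
move_arm --plan '[0, 0, -2, 0, 0, 0, 0, 0, 0, 0, 0, 0, 0, 0]'

```text
time: 5.0
eef_pos: [0.5905, -0.1279, 0.0823]
tcp_rot: [0.996, 0.091, -0.0, -0.0]
contact_force: [0.6, -0.3, 0.1]
opening: 0.002
finger_force: 0.0
```

Request:
move_arm --plan '[0, 0, -2, 0, 0, 0, 0, 0, 0, 0, 0, 0, 0, 0]'

```text
time: 5.2
eef_pos: [0.5904, -0.1279, 0.0802]
tcp_rot: [0.996, 0.091, -0.0, -0.0]
contact_force: [-0.6, 0.6, -0.4]
opening: 0.001
finger_force: 0.0
```

Request:
move_arm --plan '[0, 0, -2, 0, 0, 0, 0, 0, 0, 0, 0, 0, 0, 0]'

```text
time: 5.4
eef_pos: [0.5908, -0.128, 0.0787]
tcp_rot: [0.996, 0.091, 0.0, 0.0]
contact_force: [-0.6, -0.1, 0.3]
opening: -0.001
finger_force: 0.1
```

Request:
move_arm --plan '[0, 0, -2, 0, 0, 0, 0, 0, 0, 0, 0, 0, 0, 0]'

```text
time: 5.6
eef_pos: [0.5909, -0.1281, 0.0785]
tcp_rot: [0.996, 0.091, -0.0, 0.0]
contact_force: [-2.8, 0.6, 7.8]
opening: -0.001
finger_force: 3.8
```

Request:
move_arm --plan '[0, 0, -2, 0, 0, 0, 0, 0, 0, 0, 0, 0, 0, 0]'

```text
time: 5.8
eef_pos: [0.591, -0.1281, 0.0784]
tcp_rot: [0.996, 0.092, -0.0, 0.0]
contact_force: [-6.6, 2.8, 14.3]
opening: -0.003
finger_force: 7.4
```

Hatch 4 is blocked: 14 N with no motion. Contact comes at reported z≈0.079, so the tip is about 31 mm short of the TCP. Next is hatch 3.

Request:
move_arm --plan '[0, 0, 30, 0, 0, 0, 0, -8, 46, 0, 0, 0, 0, 0, -8, 46, 0, 0, 0, 0, 0, 0, 0, -15, 0, 0, 0, 0, 0, 0, -9, 0, 0, 0, 0, 0, 0, 0, 0, 0, 0, 0]'

```text
time: 6.4
eef_pos: [0.5742, -0.0363, 0.0794]
tcp_rot: [0.996, 0.091, -0.001, -0.0]
contact_force: [-0.6, -0.4, -0.1]
opening: -0.007
finger_force: 0.0
```

Request:
move_arm --plan '[0, 0, -2, 0, 0, 0, 0, 0, 0, -2, 0, 0, 0, 0, 0, 0, 0, 0, 0, 0, 0]'

```text
time: 6.7
eef_pos: [0.5751, -0.0371, 0.0785]
tcp_rot: [0.996, 0.091, -0.0, 0.0]
contact_force: [-4.6, 0.9, 7.7]
opening: -0.001
finger_force: 4.0
```

Request:
move_arm --plan '[0, 0, -2, 0, 0, 0, 0, 0, 0, 0, 0, 0, 0, 0]'

```text
time: 6.9
eef_pos: [0.5752, -0.0372, 0.0784]
tcp_rot: [0.996, 0.091, -0.001, 0.0]
contact_force: [-7.4, 1.5, 14.7]
opening: -0.001
finger_force: 7.7
```

Hatch 3 is blocked too. Next is hatch 2.

Request:
move_arm --plan '[0, 0, 30, 0, 0, 0, 0, -8, 47, 0, 0, 0, 0, 0, -8, 47, 0, 0, 0, 0, 0, 0, 0, -15, 0, 0, 0, 0, 0, 0, -9, 0, 0, 0, 0, 0, 0, 0, 0, 0, 0, 0]'

```text
time: 7.5
eef_pos: [0.5584, 0.0569, 0.0793]
tcp_rot: [0.996, 0.091, -0.001, -0.0]
contact_force: [0.1, -0.1, -0.8]
opening: 0.002
finger_force: 0.0
```

Request:
move_arm --plan '[0, 0, -2, 0, 0, 0, 0, 0, 0, -2, 0, 0, 0, 0, 0, 0, 0, 0, 0, 0, 0]'

```text
time: 7.8
eef_pos: [0.5591, 0.0565, 0.0784]
tcp_rot: [0.996, 0.09, -0.001, 0.0]
contact_force: [-4.2, -0.1, 7.5]
opening: 0.003
finger_force: 4.2
```

Request:
move_arm --plan '[0, 0, -2, 0, 0, 0, 0, 0, 0, 0, 0, 0, 0, 0]'

```text
time: 8.0
eef_pos: [0.5594, 0.0565, 0.0784]
tcp_rot: [0.996, 0.091, -0.001, 0.0]
contact_force: [-8.5, 0.6, 15.8]
opening: -0.004
finger_force: 8.1
```

All three are blocked, so hatch 1 is the free one, with the bowl close behind it. I'll press a little nearer the pivot, with the tool tilted 15° so the gripper body leans away from the bowl.

Request:
move_arm --plan '[0, 0, 30, 0, 0, 0, 0, 0, 0, 30, 0, 0, 0, 0, -6, 31, 0, 1.37, -7.37, 0, 0, -7, 31, 0, 1.37, -7.37, 0, 0, -7, 31, 0, 0, 0, 0, 0, 0, 0, -20, 0, 0, 0, 0, 0, 0, -10, 0, 0, 0, 0, 0, 0, 0, 0, 0, 0, 0, 0, 0, 0, 0, 0, 0, 0]'

```text
time: 8.9
eef_pos: [0.5391, 0.15, 0.1045]
tcp_rot: [0.987, 0.09, 0.13, -0.012]
contact_force: [0.3, -0.1, -0.1]
opening: -0.001
finger_force: 0.0
```

```bash
python3 - <<'E'
from h import *
s=ctrl.get_state(); t=R.from_quat(s["tcp_rot"]).apply([0,0,1]); tip=s["eef_pos"]-.031*t; print(t,tip)
O=np.array([.5344,.0052]);d=tip[:2]-O;print("deck",d@[.983,.182],d@[-.182,.983])
u,v=260,270
a=cams.read_camera("side")["color"][v-75:v+75,u-60:u+90,::-1]; w=cams.read_camera("wrist")["color"][:,:,::-1]
cv2.imwrite("pics/b4.png",np.hstack([cv2.resize(a,(400,400)),cv2.resize(w,(400,300))[np.r_[0:300,[299]*100]]]))
E
```

```text
[ 0.25386263  0.04671939 -0.96611131] [0.53126932 0.14858504 0.13444723]
deck 0.023018614274331634 0.14151728070049932
```

View pics/b4.png

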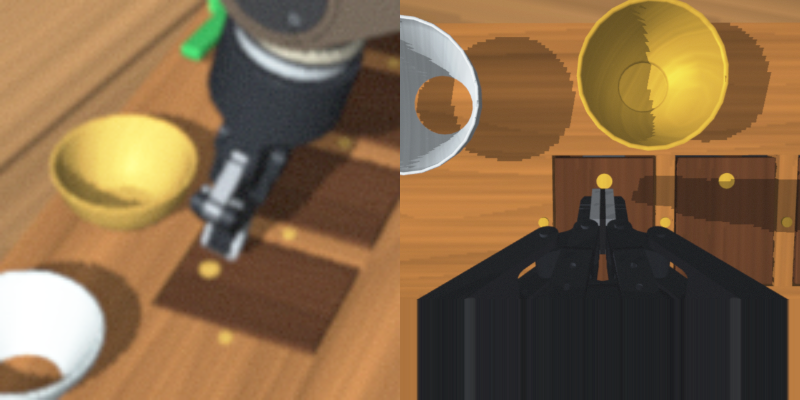

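The tip hangs over hatch 1 just short of the mark, the body is well above the bowl and leans away from it. Now I press.

Request:
move_arm --plan '[0, 0, -10, 0, 0, 0, 0, 0, 0, -10, 0, 0, 0, 0, 0, 0, -3, 0, 0, 0, 0, 0, 0, -3, 0, 0, 0, 0, 0, 0, 0, 0, 0, 0, 0]'

```text
time: 9.5
eef_pos: [0.5389, 0.151, 0.0785]
tcp_rot: [0.987, 0.091, 0.13, -0.012]
contact_force: [0.2, 0.1, 0.6]
opening: 0.003
finger_force: 0.4
```

Request:
move_arm --plan '[0, 0, -3, 0, 0, 0, 0, 0, 0, -3, 0, 0, 0, 0, 0, 0, 0, 0, 0, 0, 0]'

```text
time: 9.8
eef_pos: [0.5394, 0.1512, 0.073]
tcp_rot: [0.987, 0.09, 0.131, -0.012]
contact_force: [2.1, -0.4, 1.7]
opening: 0.002
finger_force: 1.5
```

Request:
move_arm --plan '[0, 0, -3, 0, 0, 0, 0, 0, 0, -3, 0, 0, 0, 0, 0, 0, -2, 0, 0, 0, 0, 0, 0, 0, 0, 0, 0, 0, 0, 0, 0, 0, 0, 0, 0]'

```text
time: 10.3
eef_pos: [0.5386, 0.151, 0.0642]
tcp_rot: [0.987, 0.09, 0.13, -0.012]
contact_force: [2.8, 0.8, 0.8]
opening: 0.006
finger_force: 1.7
```

```bash
python3 - <<'E'
from h import *
u,v=290,290
a=cams.read_camera("side")["color"][v-75:v+75,u-75:u+75,::-1]; w=cams.read_camera("wrist")["color"][:,:,::-1]
cv2.imwrite("pics/b5.png",np.hstack([cv2.resize(a,(400,400)),cv2.resize(w,(400,300))[np.r_[0:300,[299]*100]]]))
E
```

```text
(no output)
```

View pics/b5.png

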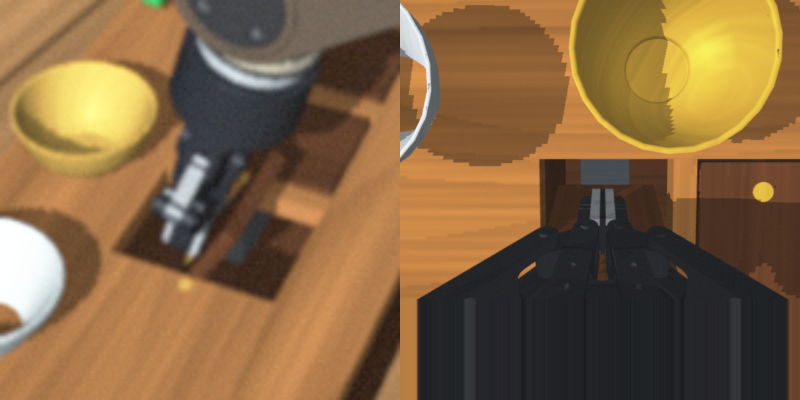

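The hatch has turned far down, the hole is open and the near edge is up. Now I withdraw, go round to the near side, and push the raised edge forward.

Request:
move_arm --plan '[0, 0, 20, 0, 0, 0, 0, 0, 0, 30, 0, 0, 0, 0, 0, 0, 30, 0, 0, 0, 0, -32, -6, 0, 0, 0, 0, 0, -32, -6, 0, 0, 0, 0, 0, -31, -6, 0, 0, 0, 0, 0, 0, 0, -24, 0, 0, 0, 0, 0, 0, -20, 0, 0, 0, 0, 0, 0, 0, 0, 0, 0, 0, 0, 0, 0, 0, 0, 0, 0]'

```text
time: 11.4
eef_pos: [0.4423, 0.133, 0.0996]
tcp_rot: [0.988, 0.091, 0.128, -0.012]
contact_force: [-0.5, 0.4, 0.1]
opening: 0.001
finger_force: 0.0
```

```bash
python3 - <<'E'
from h import *
s=ctrl.get_state(); t=R.from_quat(s["tcp_rot"]).apply([0,0,1]); tip=s["eef_pos"]-.031*t; print(t,tip)
O=np.array([.5344,.0052]);d=tip[:2]-O;print("deck",d@[.983,.182],d@[-.182,.983])
u,v=290,290
a=cams.read_camera("side")["color"][v-75:v+75,u-75:u+75,::-1]; w=cams.read_camera("wrist")["color"][:,:,::-1]
cv2.imwrite("pics/b6.png",np.hstack([cv2.resize(a,(400,400)),cv2.resize(w,(400,300))[np.r_[0:300,[299]*100]]]))
E
```

```text
[ 0.25054106  0.04710031 -0.96695953] [0.43454044 0.13151311 0.12953961]
deck -0.07517296462478712 0.14234022669039592
```

View pics/b6.png

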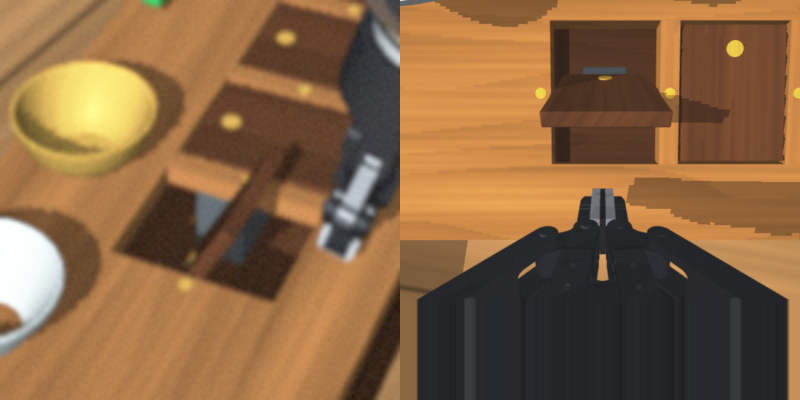

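The hatch stands about 55° open with its edge raised, and the tip is in front of it, centred. Now I push forward.

Request:
move_arm --plan '[10, 2, 0, 0, 0, 0, 0, 10, 2, 0, 0, 0, 0, 0, 10, 2, 0, 0, 0, 0, 0, 5, 1, 0, 0, 0, 0, 0, 5, 1, 0, 0, 0, 0, 0, 3, 0.5, 0, 0, 0, 0, 0, 3, 0.5, 0, 0, 0, 0, 0, 0, 0, 0, 0, 0, 0, 0]'

```text
time: 12.3
eef_pos: [0.4897, 0.1421, 0.1004]
tcp_rot: [0.987, 0.091, 0.13, -0.012]
contact_force: [-1.0, 0.3, 0.1]
opening: 0.0
finger_force: 0.1
```

Request:
move_arm --plan '[3, 0.5, 0, 0, 0, 0, 0, 2, 0.5, 0, 0, 0, 0, 0, 0, 0, 0, 0, 0, 0, 0]'

```text
time: 12.6
eef_pos: [0.4948, 0.143, 0.1006]
tcp_rot: [0.987, 0.09, 0.13, -0.012]
contact_force: [-0.7, -0.2, -0.3]
opening: -0.001
finger_force: 0.4
```

Request:
move_arm --plan '[2, 0.4, 0, 0, 0, 0, 0, 2, 0.4, 0, 0, 0, 0, 0, 0, 0, 0, 0, 0, 0, 0]'

```text
time: 12.9
eef_pos: [0.4966, 0.1436, 0.0995]
tcp_rot: [0.988, 0.091, 0.127, -0.012]
contact_force: [-6.8, -1.2, 2.8]
opening: 0.002
finger_force: 3.2
```

Request:
move_arm --plan '[2, 0.4, 0, 0, 0, 0, 0, 0, 0, 0, 0, 0, 0, 0]'

```text
time: 13.1
eef_pos: [0.4967, 0.1439, 0.0984]
tcp_rot: [0.988, 0.091, 0.124, -0.012]
contact_force: [-10.6, -2.9, 3.8]
opening: -0.002
finger_force: 5.2
```

Request:
move_arm --plan '[2, 0.4, 0, 0, 0, 0, 0, 0, 0, 0, 0, 0, 0, 0]'

```text
time: 13.3
eef_pos: [0.4967, 0.1441, 0.0973]
tcp_rot: [0.988, 0.091, 0.122, -0.012]
contact_force: [-13.8, -2.9, 5.3]
opening: -0.003
finger_force: 7.2
```

Force has built up with no further motion, so the hatch is at its stop. I withdraw backwards, then up, and check.

Request:
move_arm --plan '[-10, -2, 0, 0, 0, 0, 0, -20, -4, 0, 0, 0, 0, 0, -25, -5, 0, 0, 0, 0, 0, 0, 0, 40, 0, 0, 0, 0, 0, 0, 40, 0, 0, 0, 0, 0, 0, 0, 0, 0, 0, 0, 0, 0, 0, 0, 0, 0, 0, 0, 0, 0, 0, 0, 0, 0]'

```text
time: 14.1
eef_pos: [0.4473, 0.1336, 0.1797]
tcp_rot: [0.987, 0.09, 0.13, -0.012]
contact_force: [-0.7, 0.5, -1.0]
opening: 0.005
finger_force: 0.0
```

```bash
python3 - <<'E'
from h import *
a=cams.read_camera("side")["color"][100:400,150:470,::-1]; w=cams.read_camera("wrist")["color"][:,:,::-1]
cv2.imwrite("pics/b7.png",np.hstack([cv2.resize(a,(427,400)),cv2.resize(w,(370,278))[np.r_[0:278,[277]*122]]]))
E
```

```text
(no output)
```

View pics/b7.png

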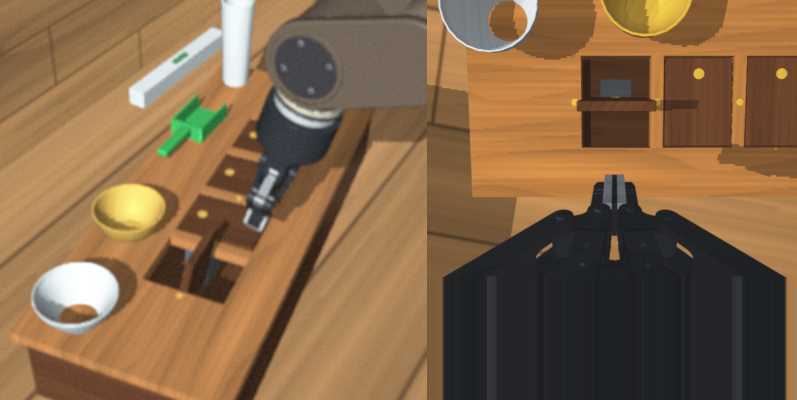

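The hatch stands nearly upright, seen edge-on at about (617,104) in the wrist half. The other hatches are shut, the bystanders are in place, and the arm is clear.

```bash
python3 -c "
from plant import order; print(order.sign_off())"
```

```text
the job is handed in; nothing more can be done
None
```

Hatch 1 (leftmost) was the free one; it now stands open at its stop, nearly upright. The other three are shut, the bowl, cylinder, weight and scoop look undisturbed in the last pictures, and the job was handed in at about 14 s (no verdict returned).

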